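Slide the specimen tray under the microscope's low bridge

ROBOT

A 6-joint arm with a two-finger parallel gripper is mounted at the origin on the work surface. World frame = base frame: x ahead of the robot, y to its left, z up, the work surface at z = 0. Lengths are in m, angles in rad, forces in N, time in s.
With the tool pointing down it reaches from about 0.375 to 0.9 m from the base axis. Payload 3.1 kg.
Tool frame: the origin (TCP) lies between the finger pads; the fingertips stand 22 mm ahead of it and the grasp point (between the pads) lies 3 mm ahead of it; z points along the fingers, y is the line along which they close (so a half turn about z gives the same grasp; the last joint's range is limited). The gripper opens to 87 mm and grips with 3 to 60 N. Pads are 19 mm wide; open, the fingers measure 117 mm over their backs; the gripper's body (75 mm by 190 mm) begins 51 mm behind the grasp point.
Start: joints at [1.01, 0.527, 1.433, -0, 1.181, -0.178], TCP at [0.233, 0.58, 0.245] pointing down, gripper open.
Joint ranges: [-3.08, 3.08], [-0.75, 2.2], [0.22, 2.44], [-1.43, 4.57], [0, 2.65], [-2.85, 2.85]. Speed limits (rad/s): [2.79, 2.79, 3.14, 3.14, 3.14, 3.14].

INTERFACE

Orientations are given as a unit quaternion [x, y, z, w].
In Python, from rig import robot gives the robot as it stands.
- The arm moves only by the tool move_arm, never from a script. Its argument "series" is text: rows parted by semicolons, each of 6 numbers parted by spaces: the shift along the tool's x, y, z in mm, then the turn, a rotation vector about the tool's x, y, z in degrees. In form: dx dy dz ax ay az; .... A call has 1 to 8 rows; each row is the pose to reach, as a shift and turn from the pose commanded when the call began, along the tool's axes at that moment; what a row does not reach only later rows make up. A row lasts 1/12 s, in which the tool goes at most 41.7 mm and 7.16 degrees, less where a joint would pass 70% of its speed; a pose out of reach is approached as far as the arm can. A call with a gripper value outside its range is refused whole. "jaw" is the opening, from 0 (shut) to 1 (fully open), set as the call begins (left out, the last holds). The fingers move at their own pace and stop on an object; "newtons" is the grip in N (left out, the last holds). Time passes only in rows, so rows that repeat a pose let the fingers close. It gives the time, the measured TCP pose, the force, the opening and the grip force at its end, in the units of the state.
- robot.get_obs(): the state, without advancing time (a new reading comes with each control period).
- robot.camera(name): name is "side" or "top"; returns a dict with "img" (400x640x3 uint8, red, green, blue), "mtx" (3x3 intrinsics, pixels), "world_to_cam" (4x4, takes a point from world to camera coordinates). Camera axes: x right, y down, z forward; pixel columns grow to the right and rows downward; lengths in m; the calibration is good to about 2 mm. A picture is of the moment at which its call begins. There is no depth.
- robot.hand_in(): hands the job in; it is judged then, once.
Trained networks look in a picture, given as the dict that the camera call returned (one of the last four; its "shot" number tells which), for a name from the list of things; names that differ only in an ending like _2 or _b are one class to them, and where a whole thing is asked for, a point or a joint stands for the part that bears it (a point fixed in the world has none). Each returns a list of dicts, best first, with "p" (0 to 1); they miss things now and then, are a little off and sometimes report something else, mostly with a low value. They report only what shows in the picture. A call takes as long as a camera call. They do not tell look-alikes from the thing itself.
- robot.search_frame(picture, thing): "xyz" ([x, y, z] in m, in world coordinates, good to about 4 mm: the middle of the surface that is visible of it).
- robot.tip_of(picture, thing): "xyz" ([x, y, z] in m, in world coordinates, good to about 4 mm: a listed point, or the origin of a listed thing).
The state is a dict: "time": time; "q": joint angles; "joint_velocities": joint speeds; "joint_torque": joint torques, N m; "position": TCP position; "tool_rot": TCP orientation; "ft_force": force on the tool from outside, world axes, zero at the start; "moment": the same for the moment, N m; "grip_width": finger opening in m; "grip_force": force on a finger pad.
Only numpy, scipy, OpenCV 4.12 (cv2) and the standard library are available. Lean on these libraries where they do the work, as an engineer would, in place of code of your own. Each camera call takes 0.05 s, during which the arm holds its last target. There are 200 camera calls.

TASK

Push the flat white specimen tray across the desk with the fingertips and slide it, leaf end first, under the low black bridge of the microscope until the leaf specimen is centred under the lens and the tray lies straight in the passage. Keep the tray flat on the desk all the way, never lifted or tipped, do not ram the microscope, and leave the little bottle, the jar and the red block where they stand. Finish with the hand clear of everything.

Things in the scene. Friction and masses are not known exactly. Their poses are not given: they have to be found in the camera images.
- scope: Cream and black microscope, fixed. Origin on the desk below the lens axis, z up. Straight passage for the tray along its y, open at +y (tray enters moving to -y), floored by the desk, 124 mm wide between two feet (24 mm wide, 15 high, y = +50 to -140 mm). Low black bridge over it, y = -30 to +30 mm: underside 15 mm, top 26 mm above the desk. Solid base block beyond y = -90 mm.
- lens (a point): Lens point on the lens axis, at the bridge's underside, 15 mm above the desk. Above it rises the barrel, 30 mm in diameter (58 mm at 88 mm height); an arm, 42 mm wide at 120 to 154 mm height, runs from the microscope's y = +13 mm back to a column at y = -128 mm; the eyepiece leans to -y, up to 230 mm high.
- mouth (a point): Middle of the passage's entrance, on the desk, 50 mm along the microscope's +y from the lens axis.
- tray: Loose flat white tray on the desk: 92 mm wide (its x), 150 mm long (its y), 10 mm thick, 0.1 to 0.2 kg. Origin at the middle of its underside, z up. Front end (-y) carries the leaf specimen; a blue stripe marks the rear (+y). Starts in front of the passage, shifted aside and turned up to 0.4 rad; in place, its axes are parallel to the microscope's.
- specimen (a point): Centre of the round leaf specimen (dark ring 34 mm in diameter) on the tray's top, 35 mm ahead (-y) of the tray's middle, thus 40 mm behind its front edge and 110 mm ahead of its rear edge.
- dropper: Bystander: amber dropper bottle, 32 mm diameter, 58 mm tall, loose. Origin at the centre of its underside.
- jar: Bystander: glass jar with yellow cap, 44 mm diameter, 50 mm tall, loose. Origin at the centre of its underside.
- blockmag: Bystander: red plastic block, 34 x 34 mm, 30 mm tall, loose. Origin at the centre of its underside.
Mind the look-alikes: they are no part of the job. Several things look just like the tray: the one meant starts nearest to the robot's base.

How it is judged:
By the outcome, as a careful person would: the job done as asked, in the order asked, and still so for the second after the job is handed in, with the robot touching nothing.
It also fails if it takes over 64 s, if anything falls off the work surface, if the arm or the gripper's body presses on something with over 40 N, if the wrist force passes 120 N, or if a joint passes its speed limit or range.

## Working session

There is one attempt and no reset: what is moved stays moved. The work goes in short steps, Python scripts to look and compute and a tool call to move; the robot and the scene stay as the last step left them, time stands still between calls to the robot, and variables do not carry over. Pictures are saved under pics/ and viewed, at most 10 in all, crops included, and the job is handed in when it is done.

Besides the shell and the picture viewer there is one more tool, called as a command line: name --argument value ..., lists and objects as JSON in quotes. move_arm: Moves the arm, as the interface text tells. Its arguments: {"type":"object","properties":{"series":{"type":"string"},"jaw":{"type":"number"},"newtons":{"type":"number"}},"required":["series"]}

```bash
mkdir -p pics; python3 - <<'E'
from rig import robot
import cv2
o=robot.get_obs();print(o['time'],o['position'],o['tool_rot'],o['grip_width'])
for n in("top","side"):
    c=robot.camera(n);cv2.imwrite(f"pics/{n}0.png",c['img'][:,:,::-1])
    for t in("scope","lens","mouth","tray","specimen","dropper","jar","blockmag"):
        print(n,t,[(round(d['p'],2),[round(float(v),3) for v in d['xyz']]) for d in robot.tip_of(c,t)[:4]])
E
```

```text
0.0 [0.23304724 0.57920347 0.24358366] [ 1.90248035e-01  9.81735475e-01 -9.91986747e-04 -3.96862549e-04] 0.0870108275571858
top scope [(0.57, [0.579, -0.129, -0.001])]
top lens [(0.69, [0.573, -0.135, 0.013]), (0.33, [0.729, -0.109, 0.001])]
top mouth [(0.91, [0.57, -0.085, -0.002])]
top tray [(0.88, [0.48, 0.452, 0.0]), (0.86, [0.569, 0.112, -0.002]), (0.8, [0.69, 0.286, -0.002]), (0.66, [0.63, -0.423, -0.001])]
top specimen [(0.9, [0.568, 0.075, 0.011]), (0.73, [0.724, 0.287, 0.014]), (0.58, [0.651, -0.454, 0.01])]
top dropper [(0.49, [0.786, 0.021, 0.005])]
top jar [(0.66, [0.726, -0.106, -0.002])]
top blockmag [(0.7, [0.429, -0.126, -0.003])]
side scope [(0.85, [0.578, -0.129, -0.004]), (0.23, [0.789, 0.022, 0.002])]
side lens [(0.68, [0.575, -0.128, 0.01])]
side mouth []
side tray [(0.94, [0.633, -0.422, -0.002]), (0.88, [0.573, 0.109, -0.001]), (0.8, [0.694, 0.285, -0.002]), (0.67, [0.48, 0.451, -0.002])]
side specimen [(0.87, [0.569, 0.074, 0.01]), (0.77, [0.725, 0.283, 0.007]), (0.68, [0.458, 0.478, 0.013]), (0.6, [0.652, -0.452, 0.011])]
side dropper [(0.64, [0.786, 0.025, -0.001])]
side jar [(0.56, [0.73, -0.106, -0.003])]
side blockmag [(0.79, [0.423, -0.125, 0.003])]
```

View pics/top0.png

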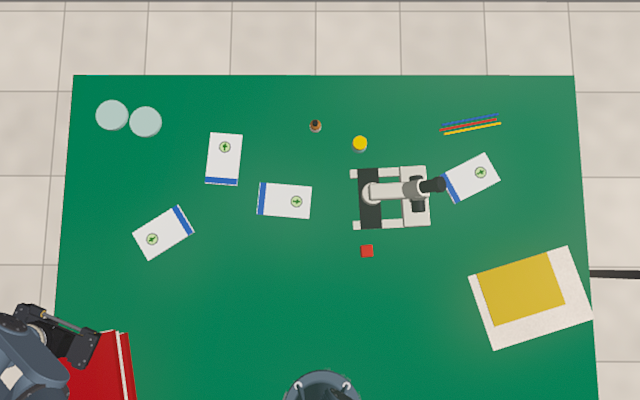

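View pics/side0.png

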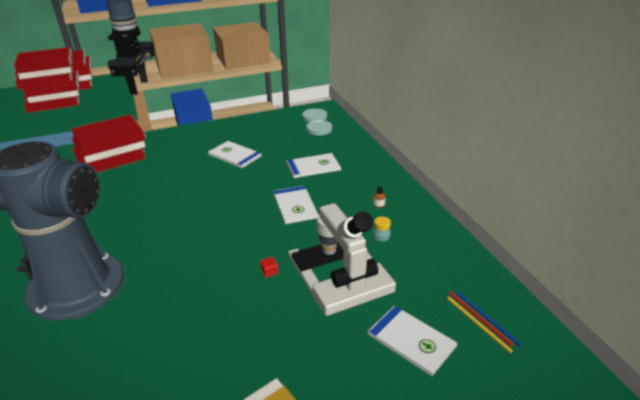

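The target tray is the one at about pixel (285,200) in the top view, with its blue rear at left. The scope mouth faces it at about (355,200), and the red block (367,251), jar (360,143) and dropper (315,126) stand to the sides. Next I'll measure the edges precisely.

```bash
cat > h.py <<'E'
from rig import robot
import cv2, numpy as np
def back(c,uv,z):
    K=c['mtx'];T=c['world_to_cam'];R=T[:3,:3];t=T[:3,3]
    o=-R.T@t
    d=(np.linalg.inv(K)@np.c_[np.atleast_2d(uv),np.ones(len(np.atleast_2d(uv)))].T).T@R
    return o+d*((z-o[2])/d[:,2])[:,None]
def proj(c,P):
    P=np.atleast_2d(P);T=c['world_to_cam'];q=(P@T[:3,:3].T+T[:3,3])@c['mtx'].T
    return q[:,:2]/q[:,2:]
def model(p,L=(-.046,.046,-.075,.075),z=.01):
    x,y,a=p;ca,sa=np.cos(a),np.sin(a)
    return np.array([[x+ca*u-sa*v,y+sa*u+ca*v,z] for u,v in[(L[0],L[2]),(L[1],L[2]),(L[1],L[3]),(L[0],L[3])]])
def tray(c,guess):
    """fit tray top rectangle (x,y,yaw): render a soft mask against non-green mask"""
    from scipy.optimize import minimize
    im=c['img'].astype(int);g=np.clip((np.maximum(im[:,:,0],im[:,:,2])-im[:,:,1]+60)/60.,0,1)  # ~1 for white/blue, 0 for green
    ctr=proj(c,[guess[0],guess[1],.01])[0];x0,y0=(ctr-60).astype(int);S=8
    tgt=g[y0:y0+120,x0:x0+120]
    w0=np.zeros((960,960),np.float32);cv2.fillConvexPoly(w0,(((proj(c,model(guess,(-.07,.07,-.1,.1)))-[x0,y0]+.5)*S)).astype(int),1)
    W=cv2.resize(w0,(120,120),interpolation=cv2.INTER_AREA)
    def f(p):
        m=np.zeros((960,960),np.uint8);cv2.fillConvexPoly(m,((proj(c,model(p))-[x0,y0]+.5)*S*16).astype(int),255,shift=4)
        return (W*(cv2.resize(m,(120,120),interpolation=cv2.INTER_AREA)/255.-tgt)**2).sum()
    g0=np.array(guess,float)
    r=minimize(f,g0,method='Nelder-Mead',options=dict(initial_simplex=[g0,g0+[.008,0,0],g0+[0,.008,0],g0+[0,0,.1]],xatol=1e-4,fatol=1e-3))
    return r.x,r.fun
E
python3 - <<'E'
from h import *
c=robot.camera("top")
print(tray(c,(.571,.11,-.05)))
im=c['img'];cv2.imwrite("pics/crop.png",cv2.resize(im[150:240,335:445,::-1],None,fx=7,fy=6.6,interpolation=cv2.INTER_CUBIC))
print(c['mtx'][0,0],c['world_to_cam'])
E
```

```text
(array([ 0.56891669,  0.10911291, -0.08458724]), np.float64(266.94202749543444))
503.71266755493565 [[ 0.00384462 -0.9999772  -0.00555186  0.0061529 ]
 [-0.98863719 -0.00296661 -0.15029206  0.59268319]
 [ 0.15027216  0.00606659 -0.98862605  1.36150443]
 [ 0.          0.          0.          1.        ]]
```

View pics/crop.png

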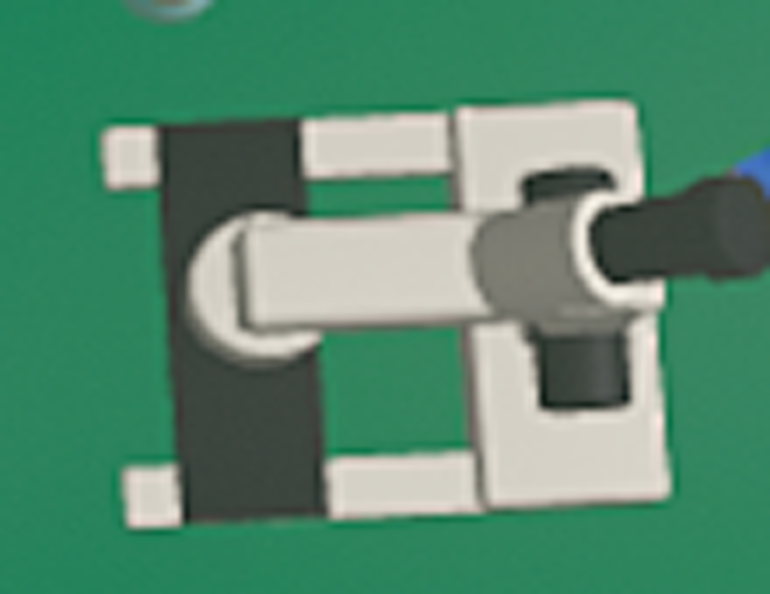

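The crop shows the scope's front feet ends at crop (101,128) and (127,528), and the bridge corners at (160,125), (302,120), (326,515) and (184,522). I'll fit the scope pose to these.

```bash
python3 - <<'E'
s=open('h.py').read()
a=s.index("    im=c['img'].astype(int)");b=s.index("    ctr=")
s=s[:a]+"    im=c['img'].astype(float);g=np.clip((im[:,:,2]-95)/115.,0,1)\n"+s[b:]
open('h.py','w').write(s)
from h import *
from scipy.optimize import least_squares
c=robot.camera("top")
im=c['img'];print(im[200,250],im[200,280],im[200,262],im[185,262])
print(tray(c,(.571,.11,-.05)))
# scope: +y world; upper in picture=+x
pts=[((101,128),(.086,.05,.015)),((127,528),(-.086,.05,.015)),((123,468),(-.062,.05,.015)),((105,188),(.062,.05,.015)),
((160,125),(.086,.03,.026)),((302,120),(.086,-.03,.026)),((326,515),(-.086,-.03,.026)),((184,522),(-.086,.03,.026))]
uv=np.array([p[0] for p in pts],float);uv=(uv+.5)/[7,6.6]-.5+[335,150]
M=np.array([p[1] for p in pts])
def P(p):
    ca,sa=np.cos(p[2]),np.sin(p[2]);return np.c_[p[0]+ca*M[:,0]-sa*M[:,1],p[1]+sa*M[:,0]+ca*M[:,1],M[:,2]]
r=least_squares(lambda p:(proj(c,P(p))-uv).ravel(),[.575,-.13,0])
print(r.x,r.fun.reshape(-1,2).round(2))
for n in("top","side"):
    c=robot.camera(n)
    for t in("lens","mouth","specimen","tray"):
        print(n,t,[[round(float(v),3) for v in d['xyz']] for d in robot.tip_of(c,t)[:3]])
E
```

```text
[ 45 133  94] [222 221 217] [ 57 109 183] [ 55 108 182]
(array([ 0.56911175,  0.10889999, -0.08238488]), np.float64(61.40274894316858))
[ 0.57382641 -0.13275048  0.04874176] [[ 0.46  0.46]
 [ 0.04 -0.22]
 [ 0.15  0.38]
 [ 0.35 -0.4 ]
 [-0.74 -0.14]
 [ 0.03 -0.33]
 [ 0.44  0.16]
 [-0.71  0.07]]
top lens [[0.574, -0.132, 0.015]]
top mouth [[0.572, -0.083, -0.002]]
top specimen [[0.566, 0.073, 0.009], [0.654, -0.456, 0.009], [0.455, 0.486, 0.011]]
top tray [[0.692, 0.286, -0.0], [0.569, 0.11, 0.001], [0.48, 0.451, 0.001]]
side lens [[0.576, -0.129, 0.013]]
side mouth []
side specimen [[0.459, 0.481, 0.009], [0.65, -0.454, 0.009], [0.567, 0.075, 0.01]]
side tray [[0.633, -0.42, -0.003], [0.571, 0.104, -0.002], [0.476, 0.451, -0.002]]
```

move_arm --series "-456 -210 100 0 0 72.8;-456 -210 100 0 0 72.8;-456 -210 100 0 0 72.8;-456 -210 100 0 0 72.8;-456 -210 100 0 0 72.8;-456 -210 100 0 0 72.8;-456 -210 100 0 0 72.8;-456 -210 100 0 0 72.8" --jaw 0.6

```text
time: 2.17
position: [0.459, 0.3405, 0.1793]
tool_rot: [0.64, 0.768, 0.0, 0.0]
ft_force: [0.2, 0.7, -0.1]
grip_width: 0.0531
grip_force: 0.0
```

```bash
cat >> h.py <<'E'
from scipy.spatial.transform import Rotation as Ro
SC=np.array([.5743,-.1315]);SY=.0487
def togo(x,y,z,a):
    """shift mm, turn deg in current tool axes to TCP x,y,z with tool y at yaw a (tool x = +y of that yaw), pointing down"""
    o=robot.get_obs();R=Ro.from_quat(o['tool_rot'])
    T=Ro.from_matrix(np.array([[np.cos(a),np.sin(a),0],[-np.sin(a),np.cos(a),0],[0,0,1]]).T@np.array([[0,1,0],[1,0,0],[0,0,-1.]]))
    d=R.inv().apply(np.array([x,y,z])-o['position'])*1e3
    print('t',round(o['time'],2),'pos',o['position'].round(4),'yaw',np.round(np.arctan2(*R.as_matrix()[[1,0],1]),4),'F',o['ft_force'].round(1),'go',d.round(1),((R.inv()*T).as_rotvec(degrees=True)).round(1))
E
python3 -c "
from h import *
togo(.5776,.2136,.1,-.082)"
```

```text
t 2.17 pos [0.459  0.3405 0.1793] yaw 0.1819 F [ 0.2  0.7 -0.1] go [-146.3   93.6   79.3] [ 0.  -0.  15.1]
```

move_arm --series "-146 94 79 0 0 15.1;-146 94 79 0 0 15.1;-146 94 79 0 0 15.1;-146 94 79 0 0 15.1;-146 94 79 0 0 15.1;-146 94 79 0 0 15.1;-146 94 79 0 0 15.1;-146 94 79 0 0 15.1"

```text
time: 2.83
position: [0.5768, 0.2166, 0.1006]
tool_rot: [0.733, 0.68, -0.0, -0.0]
ft_force: [0.4, -0.1, 0.0]
grip_width: 0.0527
grip_force: 0.0
```

```bash
python3 -c "
from h import *
togo(.5776,.2136,.026,-.082)
c=robot.camera('top');cv2.imwrite('pics/t1.png',cv2.resize(c['img'][120:260,180:420,::-1],None,fx=3.2,fy=3.2,interpolation=cv2.INTER_CUBIC))
"
```

```text
t 2.83 pos [0.5768 0.2166 0.1006] yaw -0.0756 F [ 0.4 -0.1  0. ] go [-3.   1.1 74.6] [-0.1 -0.   0.4]
```

View pics/t1.png

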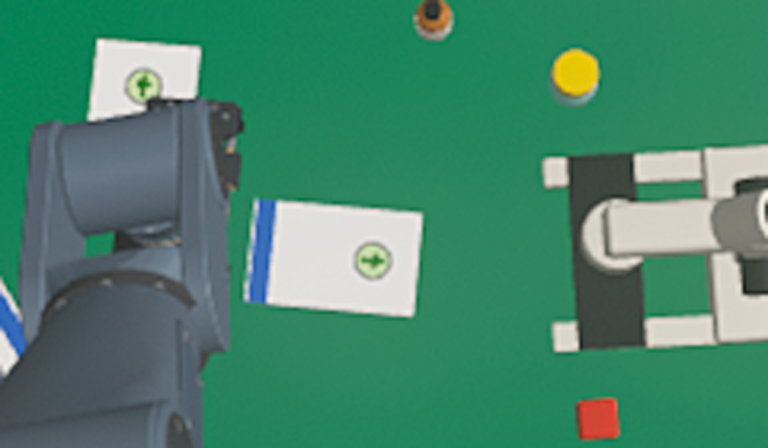

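The hand stands behind the blue end of the tray (crop 250,250), clear of the look-alike at upper left. Now I'll descend.

move_arm --series "0 1 35 0 0 0;0 1 65 0 0 0;0 1 75 0 0 0;0 1 75 0 0 0;0 1 75 0 0 0"

```text
time: 3.3
position: [0.5779, 0.2172, 0.026]
tool_rot: [0.733, 0.681, 0.0, -0.0]
ft_force: [-0.3, -0.2, -0.4]
grip_width: 0.0522
grip_force: 0.0
```

```bash
python3 -c "
from h import *
togo(.5765,.2005,.026,-.082)
"
```

```text
t 3.3 pos [0.5779 0.2172 0.026 ] yaw -0.0738 F [-0.3 -0.2 -0.4] go [-16.8  -0.2   0. ] [-0.  -0.   0.5]
```

move_arm --series "-6 0 0 0 0 0.5;-11 0 0 0 0 0.5;-15 0 0 0 0 0.5;-18 0 0 0 0 0.5;-21 0 0 0 0 0.5;-24 0 0 0 0 0.5;-27 0 0 0 0 0.5;-30 0 0 0 0 0.5"

```text
time: 3.97
position: [0.5766, 0.1862, 0.0258]
tool_rot: [0.736, 0.677, 0.001, 0.0]
ft_force: [-0.2, 2.7, 2.2]
grip_width: 0.0521
grip_force: 1.2
```

```bash
python3 -c "
from h import *
togo(.5765,.2005,.026,-.082)
c=robot.camera('top');print(tray(c,(.571,.105,-.08)))
print([[round(float(v),3) for v in d['xyz']] for d in robot.tip_of(c,'specimen')[:3]])
cv2.imwrite('pics/t2.png',cv2.resize(c['img'][160:240,200:320,::-1],None,fx=6,fy=6,interpolation=cv2.INTER_CUBIC))
"
```

```text
t 3.97 pos [0.5766 0.1862 0.0258] yaw -0.0845 F [-0.2  2.7  2.2] go [14.3 -1.3 -0.2] [ 0.1 -0.  -0.1]
(array([ 0.56847021,  0.09837767, -0.0874141 ]), np.float64(180.3677569123298))
[[0.725, 0.286, 0.013], [0.652, -0.454, 0.007], [0.566, 0.067, 0.01]]
```

View pics/t2.png

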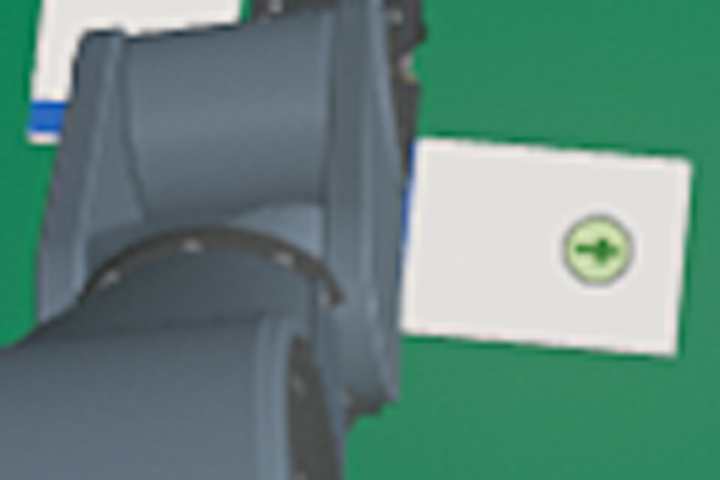

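move_arm --series "-6 -0.7 0 0 0 -0.46;-12 -1.3 0 0 0 -0.92;-18 -1.8 0 0 0 -1.4;-24 -2.3 0 0 0 -1.85;-30 -2.8 0 0 0 -2.3;-36 -3.2 0 0 0 -2.8;-42 -3.6 0 0 0 -3.2;-48 -3.9 0 0 0 -3.7"

```text
time: 4.73
position: [0.568, 0.1379, 0.0254]
tool_rot: [0.714, 0.7, -0.0, -0.0]
ft_force: [0.8, 1.6, 1.0]
grip_width: 0.052
grip_force: 1.0
```

```bash
cat >> h.py <<'E'
def rel(p):
    d=np.array(p[:2])-SC;c,s=np.cos(SY),np.sin(SY);return np.round([1e3*(c*d[0]+s*d[1]),1e3*(-s*d[0]+c*d[1]),np.degrees(p[2]-SY)],1)
def look(vmax=.05):
    """tray pose from tool (86 mm ahead, as if centred), picture fit, specimen by network; all in scope frame mm,deg"""
    o=robot.get_obs();X=Ro.from_quat(o['tool_rot']).as_matrix();x=X[:2,0];a=np.arctan2(X[1,1],X[0,1])
    g=np.r_[o['position'][:2]-.0845*x,a];print('tcp',rel(np.r_[o['position'][:2],a]),'z',o['position'][2].round(4),'F',o['ft_force'].round(1),'tray by tool',rel(g))
    c=robot.camera('top');r,f=tray(c,g,vmax);print('fit',rel(r),round(f,1))
    for n in('top','side'):
        if n=='side':c=robot.camera(n)
        for d in robot.tip_of(c,'specimen'):
            q=rel([*d['xyz'][:2],0])
            if np.hypot(*(q[:2]-rel(g)[:2]))<80: print(n,'specimen',q[:2],round(d['p'],2))
    return c
E
sed -i 's/def tray(c,guess):/def tray(c,guess,vmax=.1):/; s/(-.07,.07,-.1,.1)/(-.07,.07,-.1,vmax)/' h.py
python3 -c "
from h import *
look(.04)"
```

```text
tcp [  6.8 269.4  -3.9] z 0.0254 F [0.8 1.6 1. ] tray by tool [  1.1 185.1  -3.9]
fit [  0.3 182.8  -4.3] 46.0
top specimen [  2.7 186.9] 0.64
top specimen [  0.3 145.8] 0.63
side specimen [ -0.3 148.7] 0.95
```

move_arm --series "-5 -0.7 0 0 0 -0.5;-10 -1.4 0 0 0 -1;-15 -2 0 0 0 -1.5;-20 -2.6 0 0 0 -2;-25 -3.1 0 0 0 -2.5;-30 -3.7 0 0 0 -3;-35 -4.1 0 0 0 -3.5;-40 -4.5 0 0 0 -4"

```text
time: 5.6
position: [0.5628, 0.0981, 0.0254]
tool_rot: [0.689, 0.725, -0.0, -0.0]
ft_force: [0.1, -0.4, -0.7]
grip_width: 0.0519
grip_force: 0.3
```

```bash
python3 -c "
from h import *
look(.04)
c=robot.camera('top');cv2.imwrite('pics/t3.png',cv2.resize(c['img'][150:250,250:390,::-1],None,fx=5.7,fy=5.7,interpolation=cv2.INTER_CUBIC))"
```

```text
tcp [-3.000e-01  2.299e+02  1.000e-01] z 0.0254 F [ 0.1 -0.4 -0.7] tray by tool [-1.000e-01  1.454e+02  1.000e-01]
fit [ -1.2 142.8   0.5] 78.3
top specimen [  0.2 107.3] 0.67
side specimen [ -2.8 105. ] 0.81
side specimen [  4.9 139.6] 0.65
```

View pics/t3.png

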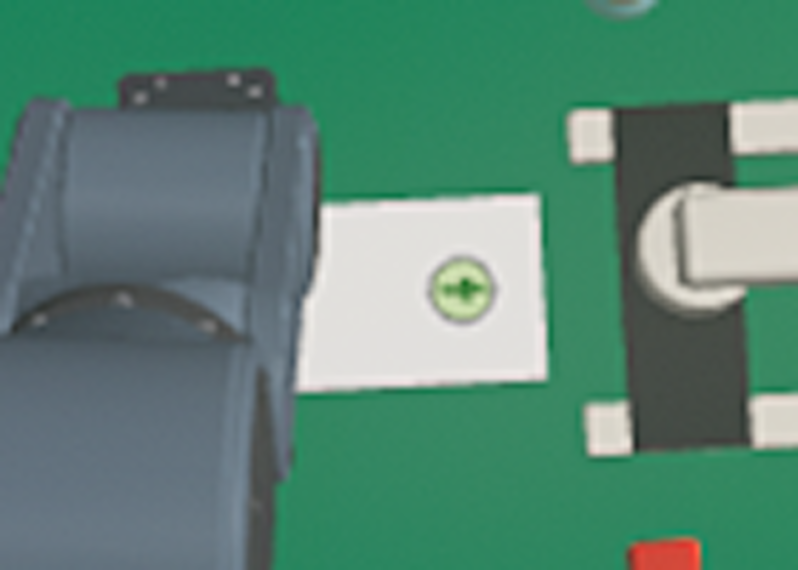

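move_arm --series "-5 -0.4 0 0 0 -0.3;-10 -0.8 0 0 0 -0.6;-15 -1.2 0 0 0 -0.9;-20 -1.6 0 0 0 -1.2;-26 -1.4 0 0 0 -1.2;-32 -1.3 0 0 0 -1.2;-38 -1.2 0 0 0 -1.2;-44 -1.0 0 0 0 -1.2"

```text
time: 6.52
position: [0.5642, 0.0541, 0.0255]
tool_rot: [0.682, 0.732, 0.0, -0.0]
ft_force: [0.1, 2.6, 0.9]
grip_width: 0.0524
grip_force: 1.1
```

```bash
python3 -c "
from h import *
look(.04)
c=robot.camera('top');cv2.imwrite('pics/t4.png',cv2.resize(c['img'][150:250,270:410,::-1],None,fx=5.7,fy=5.7,interpolation=cv2.INTER_CUBIC))"
```

```text
tcp [ -1.  185.8   1.3] z 0.0255 F [0.1 2.6 0.9] tray by tool [  0.8 101.4   1.3]
fit [ -0.7 102.7   1.5] 207.9
top specimen [ 1.4 65.7] 0.77
side specimen [ 1.2 63.1] 0.57
```

View pics/t4.png

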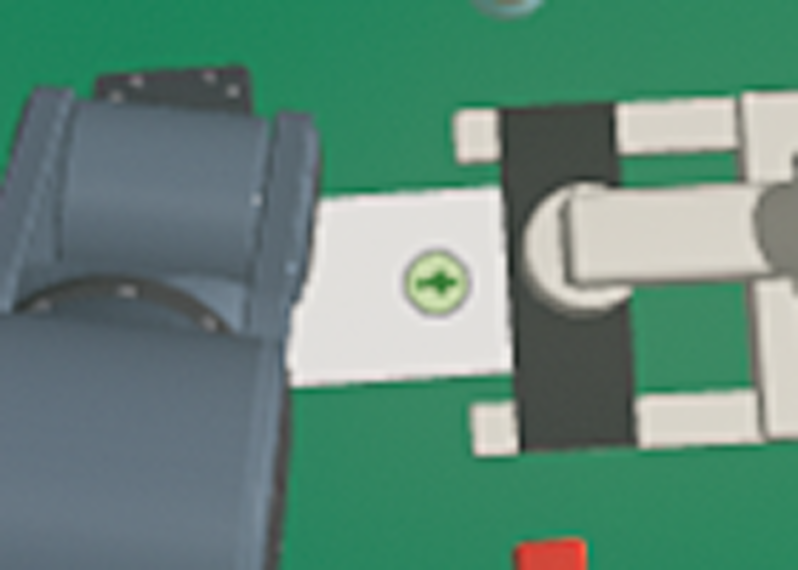

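move_arm --series "-6 0 0 0 0 0;-12 0 0 0 0 0;-18 0 0 0 0 0;-24 0 0 0 0 0;-30 0 0 0 0 0;-35 0.5 0 0 0 0.4;-40 0.9 0 0 0 0.7;-45 1.3 0 0 0 1.0"

```text
time: 7.43
position: [0.5687, 0.0093, 0.0254]
tool_rot: [0.688, 0.726, -0.0, -0.0]
ft_force: [1.1, 0.2, -0.9]
grip_width: 0.0522
grip_force: 0.3
```

```bash
python3 -c "
from h import *
look(.04)
c=robot.camera('side');
q=proj(c,[.565,.0,.01])[0].astype(int);x0,y0=q-[70,50];print(x0,y0)
cv2.imwrite('pics/s5.png',cv2.resize(c['img'][y0:y0+110,x0:x0+150,::-1],None,fx=5.3,fy=5.3,interpolation=cv2.INTER_CUBIC))"
```

```text
tcp [  1.3 140.9   0.2] z 0.0254 F [ 1.1  0.2 -0.9] tray by tool [ 1.6 56.4  0.2]
fit [ 1.  49.7 -2.7] 644.5
top specimen [ 3.6 20.5] 0.82
side specimen [ 1.9 17.9] 0.98
236 174
```

View pics/s5.png

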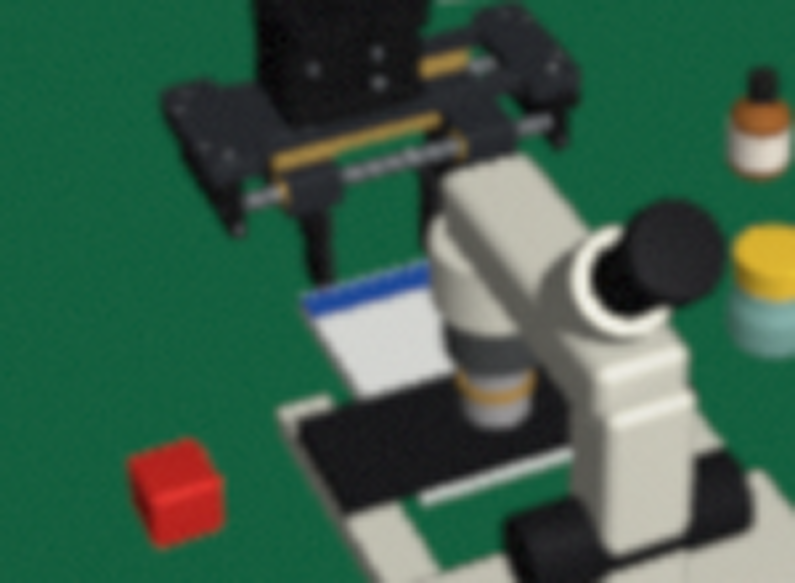

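move_arm --series "-4 0 0 0 0 0.2;-8 0 0 0 0 0.2;-12 0 0 0 0 0.2;-16 0 0 0 0 0.2;-16 0 0 0 0 0.2"

```text
time: 8.1
position: [0.5696, -0.0069, 0.0255]
tool_rot: [0.689, 0.724, -0.0, 0.0]
ft_force: [0.1, 0.6, 0.5]
grip_width: 0.0521
grip_force: 0.0
```

```bash
python3 -c "
from h import *
look(.04)"
```

```text
tcp [  1.4 124.7   0. ] z 0.0255 F [0.1 0.6 0.5] tray by tool [ 1.5 40.2  0. ]
fit [ 2.7 33.  -2.7] 732.6
top specimen [2.7 3.6] 0.76
side specimen [0.8 3.4] 0.62
```

move_arm --series "10 0 0 0 0 0;30 0 0 0 0 0;60 0 0 0 0 0;100 0 -30 0 0 0;140 0 -70 0 0 0;180 0 -110 0 0 0;200 0 -120 0 0 0;200 0 -120 0 0 0"

```text
time: 8.97
position: [0.5602, 0.1986, 0.1492]
tool_rot: [0.688, 0.726, 0.003, 0.001]
ft_force: [-0.1, 0.2, 0.1]
grip_width: 0.0524
grip_force: 0.0
```

```bash
python3 -c "
from h import *
togo(.56,.01,.026,SY)
for n in('top','side'):
  c=robot.camera(n)
  for t in('specimen','lens','tray'):
    print(n,t,[rel([*d['xyz'][:2],0])[:2].tolist() for d in robot.tip_of(c,t)[:4]])
  q=proj(c,[.57,-.08,.01])[0].astype(int);x0,y0=q-[55,42];print(x0,y0)
  cv2.imwrite('pics/f%s.png'%n,cv2.resize(c['img'][y0:y0+84,x0:x0+114,::-1],None,fx=7,fy=7,interpolation=cv2.INTER_CUBIC))"
```

```text
t 8.97 pos [0.5602 0.1986 0.1492] yaw 0.0532 F [-0.1  0.2  0.1] go [-188.5  -11.   122.7] [ 0.3 -0.1  0.3]
top specimen [[1.7, 2.2], [172.2, 410.5], [62.4, -326.8], [-86.0, 621.3]]
top lens [[-2.7, -3.4]]
top tray [[-65.3, 587.4], [3.7, 40.4], [44.4, -296.7], [136.9, 411.9]]
295 157
side specimen [[170.0, 407.6], [-85.4, 616.7], [1.1, 5.3]]
side lens []
side tray [[44.5, -294.1], [136.8, 412.8], [-66.3, 586.8], [5.5, 37.3]]
263 199
```

View pics/ftop.png

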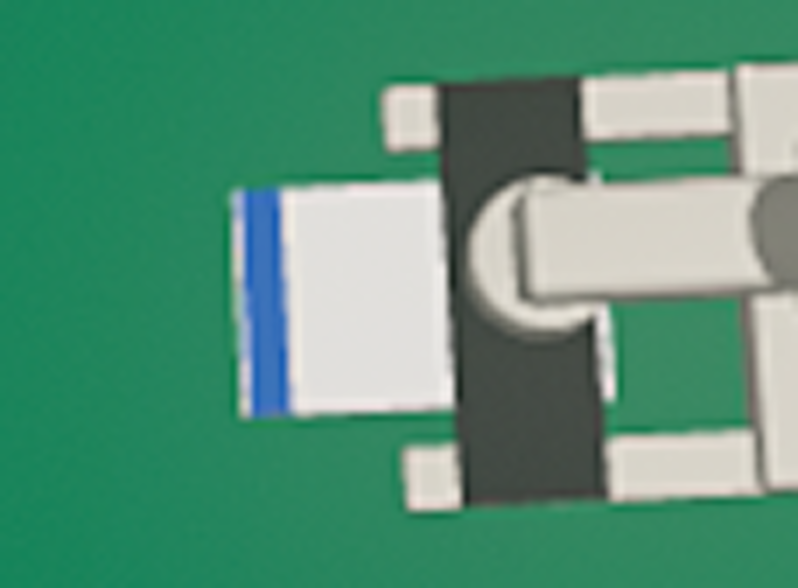

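The top view shows the tray under the bridge with its rear edge at crop x≈235–243, its front edge peeking out at x≈603–613, and the feet fronts at x≈383–408. Both the tray and the scope show here, so I'll measure one against the other.

```bash
python3 - <<'E'
from h import *
c=robot.camera('top')
f=lambda X,Y,z:rel([*back(c,[(X+.5)/7-.5+295,(Y+.5)/7-.5+157],z)[0][:2],0])[:2]
for n,X,Y,z in[('rearU',235,190,.01),('rearL',243,416,.01),('frontL',613,402,.01),('edgeU',440,181,.01),('edgeL',455,409,.01),('footUo',383,88,.015),('footLo',408,510,.015),('footUi',386,151,.015),('footLi',402,447,.015),('brU',440,85,.026),('brL',464,505,.026),('brU-',582,77,.026),('brL-',606,499,.026)]:print(n,f(X,Y,z))
# subpixel edges along the scope y through blue channel, lines at two x offsets
def prof(x,ys,z,ch=2):
    P=np.array([[SC[0]+np.cos(SY)*x-np.sin(SY)*y,SC[1]+np.sin(SY)*x+np.cos(SY)*y,z] for y in ys]);uv=proj(c,P).astype(np.float32)
    return cv2.remap(c['img'],uv[None,:,0].copy(),uv[None,:,1].copy(),cv2.INTER_LINEAR)[0,:,ch].astype(float)
def edge(p,ys):
    h=(p.max()+p.min())/2;i=np.nonzero(np.diff(np.sign(p-h)))[0];return [round(1e3*(ys[k]+(h-p[k])/(p[k+1]-p[k])*(ys[1]-ys[0])),1) for k in i]
ys=np.arange(.1,.13,.0005)
print('rear',[edge(prof(x,ys,.01),ys) for x in(-.035,-.02,0,.02,.035)])
ys=np.arange(.035,.062,.0005);print('foot',[edge(prof(x,ys,.015),ys) for x in(-.08,-.074,-.068,.068,.074,.08)])
ys=np.arange(-.05,-.032,.0005);print('front',[edge(prof(x,ys,.01),ys) for x in(-.04,-.035,-.03,-.025)])
E
```

```text
rearU [ 47.6 111.7]
rearL [-45.3 112.9]
frontL [-46.4 -37.3]
edgeU [47.5 27.7]
edgeL [-46.4  26.9]
footUo [86.3 49.2]
footLo [-86.8  48.5]
footUi [60.1 49.4]
footLi [-61.3  49.5]
brU [84.4 26.7]
brL [-86.6  26.8]
brU- [ 85.1 -31.1]
brL- [-86.7 -30. ]
rear [[np.float64(114.0)], [np.float64(113.6)], [np.float64(114.2)], [np.float64(114.2)], [np.float64(113.7)]]
foot [[np.float64(48.8)], [np.float64(48.9)], [np.float64(48.9)], [np.float64(49.2)], [np.float64(49.6)], [np.float64(49.4)]]
front [[np.float64(-38.7), np.float64(-33.1)], [np.float64(-39.0), np.float64(-32.7)], [np.float64(-39.2), np.float64(-33.0), np.float64(-33.0)], [np.float64(-39.1)]]
```

```bash
python3 - <<'E'
from h import *
for y in(.145,.1212):
    x=.0014;p=SC+[np.cos(SY)*x-np.sin(SY)*y,np.sin(SY)*x+np.cos(SY)*y];togo(*p,.0255,SY)
E
```

```text
t 9.42 pos [0.5589 0.1925 0.1441] yaw 0.0483 F [0.3 0.2 1.3] go [-179.3    1.4  118.7] [-0.2  0.  -0. ]
t 9.42 pos [0.5589 0.1925 0.1441] yaw 0.0483 F [0.3 0.2 1.3] go [-203.1    1.4  118.7] [-0.2  0.  -0. ]
```

move_arm --series "-40 0.5 0 0 0 0;-80 1 30 0 0 0;-110 1 70 0 0 0;-130 1 100 0 0 0;-150 1 119 0 0 0;-165 1 119 0 0 0;-175 1 119 0 0 0;-179 1 119 0 0 0"

```text
time: 10.08
position: [0.5693, 0.0127, 0.0257]
tool_rot: [0.69, 0.724, -0.0, -0.0]
ft_force: [0.9, 0.4, -0.3]
grip_width: 0.0522
grip_force: 0.0
```

```bash
python3 - <<'E'
from h import *
x,y=.0014,.1212;p=SC+[np.cos(SY)*x-np.sin(SY)*y,np.sin(SY)*x+np.cos(SY)*y];togo(*p,.0255,SY)
E
```

```text
t 10.08 pos [0.5693 0.0127 0.0257] yaw 0.0472 F [ 0.9  0.4 -0.3] go [-23.1  -0.6   0.2] [-0.1  0.  -0.1]
```

move_arm --series "-7 0 0 0 0 -0.1;-13 0 0 0 0 -0.1;-17 0 0 0 0 -0.1;-20 0 0 0 0 -0.1;-22 0 0 0 0 -0.1;-23.4 0 0 0 0 -0.1;-23.4 0 0 0 0 -0.1;-23.4 0 0 0 0 -0.1"

```text
time: 10.75
position: [0.5706, -0.0081, 0.0265]
tool_rot: [0.688, 0.725, 0.0, 0.0]
ft_force: [-0.2, 0.5, 0.0]
grip_width: 0.0524
grip_force: 0.2
```

```bash
python3 -c "
from h import *
look(.04)"
```

```text
tcp [  2.3 123.5   0.2] z 0.0265 F [-0.2  0.5  0. ] tray by tool [ 2.6 39.   0.2]
fit [ 3.  32.7 -2.6] 731.7
top specimen [1.8 6.9] 0.77
side specimen [1.3 0.5] 0.65
```

move_arm --series "5 0 0 0 0 0;20 0 0 0 0 0;50 0 0 0 0 0;90 0 -30 0 0 0;130 0 -70 0 0 0;170 0 -110 0 0 0;200 0 -120 0 0 0;200 0 -120 0 0 0"

```text
time: 11.62
position: [0.5607, 0.1947, 0.1493]
tool_rot: [0.688, 0.726, 0.002, 0.001]
ft_force: [0.3, 0.2, -0.6]
grip_width: 0.052
grip_force: 0.0
```

```bash
cat > m.py <<'E'
from h import *
c=robot.camera('top')
def prof(x,ys,z,ch=2):
    P=np.array([[SC[0]+np.cos(SY)*x-np.sin(SY)*y,SC[1]+np.sin(SY)*x+np.cos(SY)*y,z] for x,y in np.broadcast(x,ys)]);uv=proj(c,P).astype(np.float32)
    return cv2.remap(c['img'],uv[None,:,0].copy(),uv[None,:,1].copy(),cv2.INTER_LINEAR)[0,:,ch].astype(float)
def edge(p,ys):
    h=(p.max()+p.min())/2;i=np.nonzero(np.diff(np.sign(p-h)))[0];return [round(float(1e3*(ys[k]+(h-p[k])/(p[k+1]-p[k])*(ys[1]-ys[0]))),1) for k in i]
ys=np.arange(.095,.125,.0005);print('rear',[edge(prof(x,ys,.01),ys) for x in(-.035,-.02,0,.02,.035)])
ys=np.arange(.035,.062,.0005);print('foot',[edge(prof(x,ys,.015),ys) for x in(-.08,-.074,-.068,.068,.074,.08)])
ys=np.arange(-.055,-.034,.0005);print('front',[edge(prof(x,ys,.01),ys) for x in(-.04,-.035,-.03,-.025)])
xs=np.arange(.035,.06,.0005)
for y in(.095,.08,.065,.055):print('sides',y,edge(prof(xs,y,.01),xs),edge(prof(-xs,y,.01),-xs))
xs=np.arange(.075,.1,.0005)
for y in(.04,-.05,-.07):print('foot sides',y,edge(prof(xs,y,.015),xs),edge(prof(-xs,y,.015),-xs))
for n in('top','side'):
  if n=='side':c=robot.camera(n)
  for t in('specimen','dropper','jar','blockmag'):
    print(n,t,[(d['xyz'][:2].round(3).tolist() if hasattr(d['xyz'],'round') else d['xyz'],rel([*d['xyz'][:2],0])[:2].tolist()) for d in robot.tip_of(c,t)[:4]])
c=robot.camera('side');q=proj(c,[.57,-.08,.01])[0].astype(int);x0,y0=q-[55,42]
cv2.imwrite('pics/final.png',cv2.resize(c['img'][y0:y0+84,x0:x0+114,::-1],None,fx=7,fy=7,interpolation=cv2.INTER_CUBIC))
E
python3 m.py
```

```text
rear [[113.0], [113.3], [112.6], [113.1], [113.6]]
foot [[48.8], [48.9], [48.8], [49.2], [49.5], [49.4]]
front [[-39.7], [-39.2], [-39.4], [-39.5]]
sides 0.095 [47.7] [-45.8]
sides 0.08 [48.0] [-45.6]
sides 0.065 [48.3] [-45.8]
sides 0.055 [48.0] [-46.1]
foot sides 0.04 [87.1] [-86.9]
foot sides -0.05 [86.9] [-86.7]
foot sides -0.07 [87.5] [-86.3]
top specimen [([0.7232, 0.2871, 0.0116], [169.1, 410.9]), ([0.577, -0.1277, 0.0113], [2.9, 3.7]), ([0.4568, 0.488, 0.0121], [-87.2, 624.5]), ([0.6537, -0.4539, 0.0095], [63.6, -325.9])]
top dropper [([0.787, 0.0227, 0.0027], [220.0, 143.7])]
top jar [([0.7292, -0.1073, -0.0002], [155.9, 16.6]), ([0.4293, -0.1243, -0.0023], [-144.5, 14.3])]
top blockmag [([0.4276, -0.122, -0.0002], [-146.1, 16.6])]
side specimen [([0.4603, 0.4784, 0.0085], [-84.2, 614.7]), ([0.5755, -0.1284, 0.0099], [1.3, 3.0]), ([0.651, -0.4519, 0.0089], [61.0, -323.8]), ([0.7231, 0.284, 0.0078], [168.9, 407.8])]
side dropper [([0.7852, 0.0208, -0.0002], [218.1, 141.9])]
side jar [([0.7332, -0.1081, 0.0005], [159.9, 15.6])]
side blockmag [([0.4277, -0.1204, -0.0012], [-145.9, 18.2])]
```

View pics/final.png

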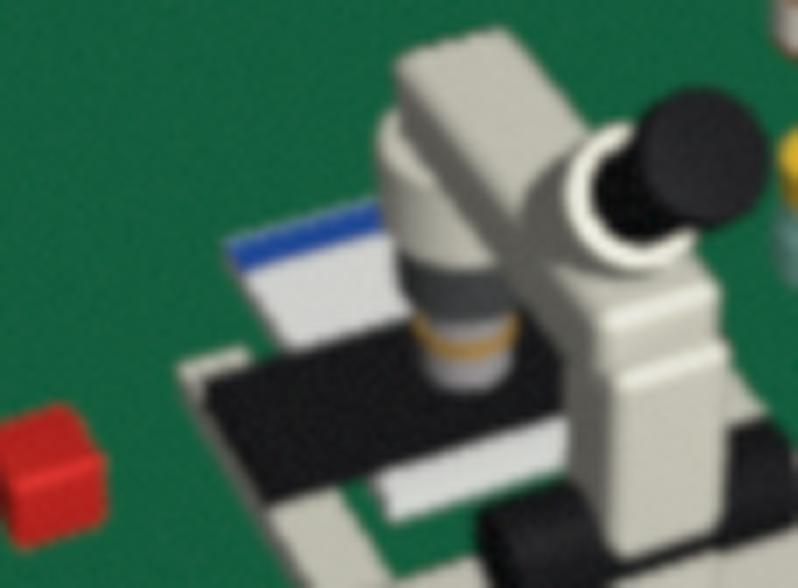

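The tray still needs about 3.3 mm more. The commanded retreat was exactly +200/−120, so I'll reverse it and go 3.4 mm further.

move_arm --series "-40 0 0 0 0 0;-80 0 35 0 0 0;-110 0 70 0 0 0;-135 0 100 0 0 0;-155 0 118 0 0 0;-170 0 120 0 0 0;-180 0 120 0 0 0;-180 0 120 0 0 0"

```text
time: 12.83
position: [0.5699, 0.0091, 0.026]
tool_rot: [0.69, 0.724, -0.0, 0.0]
ft_force: [0.3, 0.3, -0.3]
grip_width: 0.052
grip_force: 0.0
```

move_arm --series "-7 0 0 0 0 0;-13 0 0 0 0 0;-17 0 0 0 0 0;-19 0 0 0 0 0;-21 0 0 0 0 0;-22.5 0 0 0 0 0;-23.4 0 0 0 0 0;-23.4 0 0 0 0 0"

```text
time: 13.5
position: [0.5708, -0.0114, 0.0267]
tool_rot: [0.688, 0.725, 0.0, 0.0]
ft_force: [-1.0, 2.3, 2.3]
grip_width: 0.0525
grip_force: 1.0
```

move_arm --series "5 0 0 0 0 0;20 0 0 0 0 0;50 0 0 0 0 0;90 0 -30 0 0 0;130 0 -70 0 0 0;170 0 -110 0 0 0;200 0 -120 0 0 0;200 0 -120 0 0 0"

```text
time: 14.17
position: [0.5609, 0.1912, 0.1491]
tool_rot: [0.688, 0.726, 0.002, 0.001]
ft_force: [0.4, -0.7, -0.4]
grip_width: 0.0524
grip_force: 0.0
```

```bash
python3 m.py
```

```text
rear [[108.9], [109.7], [109.7], [109.1], [109.8]]
foot [[48.8], [48.9], [48.8], [49.2], [49.6], [49.4]]
front [[-42.3], [-42.6], [-42.4], [-42.4]]
sides 0.095 [47.0] [-46.1]
sides 0.08 [47.3] [-46.4]
sides 0.065 [47.8] [-45.9]
sides 0.055 [48.0] [-46.2]
foot sides 0.04 [87.1] [-87.0]
foot sides -0.05 [86.9] [-86.7]
foot sides -0.07 [87.6] [-86.3]
top specimen [([0.7272, 0.2861, 0.0148], [173.0, 409.7]), ([0.5759, -0.1349, 0.011], [1.4, -3.5]), ([0.6526, -0.4505, 0.0079], [62.7, -322.4]), ([0.457, 0.4857, 0.01], [-87.1, 622.2])]
top dropper [([0.7863, 0.0188, 0.0003], [219.1, 139.8])]
top jar [([0.7284, -0.1085, 0.0005], [155.0, 15.5])]
top blockmag [([0.4296, -0.1223, -0.0017], [-144.1, 16.2])]
side specimen [([0.4583, 0.4805, 0.0101], [-86.1, 616.9]), ([0.5765, -0.1316, 0.0054], [2.2, -0.2]), ([0.6506, -0.4507, 0.0091], [60.7, -322.5])]
side dropper [([0.5785, -0.1276, 0.0123], [4.4, 3.7]), ([0.7848, 0.0208, 0.0022], [217.7, 141.9])]
side jar [([0.7315, -0.105, 0.0018], [158.3, 18.8])]
side blockmag [([0.4247, -0.1227, 0.0011], [-149.0, 16.1])]
```

```bash
python3 -c "
from rig import robot
print(robot.hand_in())"
```

```text
the job is handed in; nothing more can be done
None
```

The tray is under the bridge, leaf end first, with the specimen about 1 mm from the lens axis and the tray within about 1° of straight by my top-view measurements. The bottle, jar and block did not move measurably, the hand is clear, and I handed the job in at about 15 s.

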